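# Stir the polishing beads, then hold the machine's lid open

### The job

The beads are about to go into the polishing machine: take the stick from its stand, stir the beads in the pot with it, two or three wide turns right round, so that most of them shift and none leaves the pot, and stand the stick back in its hole. Then lift the machine's red lid and finish while holding it still, open at 50 degrees (within 5), so that a colleague can pour the beads in: do not let go, the lid falls shut by itself. Leave everything else on the bench where it is.

Things in the scene. Friction and masses are not known exactly. Their poses are not given: they have to be found in the camera images.
- polisher: Polishing machine, fixed to the bench: green box 180 (its x) by 200 (its y) by 100 mm high, open on top under a hinged red lid. Origin: centre of the underside; x points from its front to its hinge side, y along the front, z up. It stands turned by up to 20 degrees about the vertical. The lid counts as part of this body.
- lid (a joint): Opening angle of the red lid, rad: 0 = shut, grows as the front edge swings up and back; stop at 1.4. The lid (180 x 200 x 8 mm, about 0.25 to 0.5 kg) turns freely and falls shut from any angle as soon as it is let go. 50 degrees = 0.873 rad.
- lid_handle (a point): Middle of the lid's handle: a round steel bar 12 mm thick, 100 mm long along the machine's y, carried by a 12 mm post at each end; its axis is 35 mm above the lid's top face, so 29 mm of free air lie under it. Moves with the lid. With the lid shut it is 143 mm above the bench and, seen from the hinge, 150 mm towards the front and 43 mm up. It may turn between the fingers as the lid swings.
- lid_hinge (a point): Middle of the lid's hinge line, on the rim of the machine's far side, 100 mm above the bench. The hinge line is parallel to the machine's y.
- lid_edge (a point): Middle of the lid's free front edge, half way through its thickness; 180 mm from the hinge.
- pot: Round white ceramic pot, fixed to the bench: outer diameter 120, inner 112, 50 mm high, flat inner floor 6 mm above the bench. Origin: centre of the underside, z up. Pot and stand may have swapped places.
- stick: Stirring stick, 40 to 65 g, 150 mm long: round wooden shaft of diameter 12 for the lower 105 mm, then a square yellow grip 18 x 18 x 45 mm. Origin: centre of its foot; z points along it up to the grip; x and y are the normals of the grip's faces. Starts upright (leaning at most 6 degrees in the loose hole) in the stand, its foot 10 mm above the bench, its yaw unlike that of the stand.
- stick_head (a point): Point on the stick's axis in the middle of the square grip, 127 mm above the foot.
- stand: Grey aluminium block 70 x 70 x 50 mm high, fixed to the bench, with one round upright hole in its middle, diameter 16, 40 mm deep. Origin: centre of the underside.
- stand_hole0 (a point): Centre of the hole's mouth, 50 mm above the bench.
- bead0_center (a point): Centre of ceramic polishing bead 0 (blue), a 10 g ball of diameter 18 mm, lying on the pot's floor. The six beads start in a loose ring about the pot's middle, centres some 24 mm from it.
- bead1_center (a point): Centre of ceramic polishing bead 1 (orange), a 10 g ball of diameter 18 mm, lying on the pot's floor. The six beads start in a loose ring about the pot's middle, centres some 24 mm from it.
- bead2_center (a point): Centre of ceramic polishing bead 2 (blue), a 10 g ball of diameter 18 mm, lying on the pot's floor. The six beads start in a loose ring about the pot's middle, centres some 24 mm from it.
- bead3_center (a point): Centre of ceramic polishing bead 3 (orange), a 10 g ball of diameter 18 mm, lying on the pot's floor. The six beads start in a loose ring about the pot's middle, centres some 24 mm from it.
- bead4_center (a point): Centre of ceramic polishing bead 4 (blue), a 10 g ball of diameter 18 mm, lying on the pot's floor. The six beads start in a loose ring about the pot's middle, centres some 24 mm from it.
- bead5_center (a point): Centre of ceramic polishing bead 5 (orange), a 10 g ball of diameter 18 mm, lying on the pot's floor. The six beads start in a loose ring about the pot's middle, centres some 24 mm from it.
- tape: Bystander, loose, to be left alone: roll of tan tape lying flat, outer diameter 100, hole 76, 25 high (mm). Origin: centre of the underside.
- bottle: Bystander, loose, to be left alone: amber glass bottle, diameter 54, 110 high (mm). Origin: centre of the underside.
- dish: Bystander, loose, to be left alone: small round wooden dish, rim diameter 80, 25 high (mm). Origin: centre of the underside.
- ringbox: Bystander, loose, to be left alone: blue ring box, 60 x 50 x 37 high (mm). Origin: centre of the underside.
- hammer: Bystander, loose, to be left alone: hammer lying flat on the bench, about 250 mm long along its x. Origin near its middle.
- jar: Bystander, loose, to be left alone: glass jar, diameter 60, 60 high (mm). Origin: centre of the underside.

How it is judged:
On the way, in this order (a step that is already met when the one before it is completed fails the run):
1. the held stick's foot is low in the pot, on one side of its middle (horizontal distance between stick and pot below 0.056 m and z of stick in the frame of pot below 0.035 m and contact force between the fingers and stick above 0.5 N and x of stick in the frame of pot above 0.015 m), for 0.02 s.
2. stirring round: past the pot's middle on its flank (horizontal distance between stick and pot below 0.056 m and z of stick in the frame of pot below 0.035 m and contact force between the fingers and stick above 0.5 N and (y of stick in the frame of pot above 0.01 m or y of stick in the frame of pot below -0.01 m) and x of stick in the frame of pot between -0.008 and 0.008 m), for 0.02 s.
3. stirring round: on the opposite side (horizontal distance between stick and pot below 0.056 m and z of stick in the frame of pot below 0.035 m and contact force between the fingers and stick above 0.5 N and x of stick in the frame of pot below -0.015 m), for 0.02 s.
4. stirring round: past the middle again on a flank (all of step 2), for 0.02 s.
5. round again on the first side, with at least four of the six beads more than 10 mm from where they started (all of step 1 and (distance of each of bead0_center, bead1_center, bead2_center, bead3_center from where it was at the start of the episode above 0.01 m or distance of each of bead0_center, bead1_center, bead2_center, bead4_center from where it was at the start of the episode above 0.01 m or distance of each of bead0_center, bead1_center, bead2_center, bead5_center from where it was at the start of the episode above 0.01 m or distance of each of bead0_center, bead1_center, bead3_center, bead4_center from where it was at the start of the episode above 0.01 m or distance of each of bead0_center, bead1_center, bead3_center, bead5_center from where it was at the start of the episode above 0.01 m or distance of each of bead0_center, bead1_center, bead4_center, bead5_center from where it was at the start of the episode above 0.01 m or distance of each of bead0_center, bead2_center, bead3_center, bead4_center from where it was at the start of the episode above 0.01 m or distance of each of bead0_center, bead2_center, bead3_center, bead5_center from where it was at the start of the episode above 0.01 m or distance of each of bead0_center, bead2_center, bead4_center, bead5_center from where it was at the start of the episode above 0.01 m or distance of each of bead0_center, bead3_center, bead4_center, bead5_center from where it was at the start of the episode above 0.01 m or distance of each of bead1_center, bead2_center, bead3_center, bead4_center from where it was at the start of the episode above 0.01 m or distance of each of bead1_center, bead2_center, bead3_center, bead5_center from where it was at the start of the episode above 0.01 m or distance of each of bead1_center, bead2_center, bead4_center, bead5_center from where it was at the start of the episode above 0.01 m or distance of each of bead1_center, bead3_center, bead4_center, bead5_center from where it was at the start of the episode above 0.01 m or distance of each of bead2_center, bead3_center, bead4_center, bead5_center from where it was at the start of the episode above 0.01 m)), for 0.02 s.
6. the stick stands in its stand again, let go, with the lid still shut (horizontal distance between stick and stand_hole0 below 0.006 m and z of stick in the frame of stand below 0.016 m and angle between stick's own z axis and vertical below 0.15 rad and contact force between the fingers and stick below 0.05 N and value of joint lid below 0.1 rad), for 0.2 s.
At the end, for the whole second after the job is handed in: The fingers hold the lid still (under 0.08 rad/s) at 45 to 55 degrees (0.785 to 0.96 rad); the stick stands let go in its hole (foot within 6 mm of the axis and of the bottom, lean under 0.15 rad), clear of the machine; all six beads lie in the pot (value of joint lid between 0.785 and 0.96 rad and velocity of joint lid between -0.08 and 0.08 rad/s and contact force between the fingers and polisher above 0.4 N and contact force between stick and polisher below 0.05 N and horizontal distance between stick and stand_hole0 below 0.006 m and z of stick in the frame of stand below 0.016 m and angle between stick's own z axis and vertical below 0.15 rad and contact force between the fingers and stick below 0.05 N and horizontal distance between each of bead0_center, bead1_center, bead2_center, bead3_center, bead4_center, bead5_center and pot below 0.056 m and height (world z) of each of bead0_center, bead1_center, bead2_center, bead3_center, bead4_center, bead5_center below 0.05 m); the arm keeps its last pose, push and grip.
It fails at once if a bystander is shifted by more than 30 mm (distance of any of tape, bottle, dish, ringbox, hammer, jar from where it was at the start of the episode above 0.03 m).
It fails at once if a bead leaves the pot (horizontal distance between any of bead0_center, bead1_center, bead2_center, bead3_center, bead4_center, bead5_center and pot above 0.07 m).
It also fails if it takes over 72 s, if anything falls off the work surface, if the arm or the gripper's body presses on something with over 40 N, if the wrist force passes 120 N, or if a joint passes its speed limit or range.

### The arm

A 6-joint arm with a two-finger parallel gripper is mounted at the origin on the work surface. World frame = base frame: x ahead of the robot, y to its left, z up, the work surface at z = 0. Lengths are in m, angles in rad, forces in N, time in s.
With the tool pointing down it reaches from about 0.375 to 0.75 m from the base axis. Payload 9 kg.
Tool frame: the origin (TCP) lies midway between the tips of the shut fingers; the grasp point (between the pads) lies 19 mm behind it; z points along the fingers, y is the line along which they close (so a half turn about z gives the same grasp; the last joint's range is limited). The gripper opens to 85 mm and grips with 20 to 120 N. Pads are 22 mm wide; open, the fingers measure 114 mm over their backs; the gripper's body (76 mm by 85 mm) begins 54 mm behind the grasp point. The pads swing forward as they close: fully open they stand 13 mm farther back than shut.
Start: joints at [-1.346, 0.104, 0.097, 1.564, 0, 1.353], TCP at [0.257, -0.542, 0.231] pointing down, gripper open.
Joint ranges: [-2.99, 2.99], [-0.84, 1.86], [-1.1, 1.16], [-1.84, 2.11], [-1.51, 1.56], [-3.14, 3.14]. Speed limits (rad/s): [2.22, 2.22, 2.57, 3.14, 3.14, 3.14].

### API

Orientations are given as a unit quaternion [x, y, z, w].
In Python, from cell import read_state, capture, close_job gives the robot as it stands.
- The arm moves only by the tool servo_tool, never from a script. Its argument "motion" is a list of rows, each a list of 7 numbers: the closure, from -1 (fully open) to 1 (shut), then the shift along the tool's x, y, z in m, then the turn, a rotation vector about the tool's x, y, z in rad. In form: [[fingers, dx, dy, dz, ax, ay, az], ...]. A call has 1 to 12 rows; each row is the pose to reach, as a shift and turn from the pose commanded when the call began, along the tool's axes at that moment; what a row does not reach only later rows make up. A row lasts 1/8 s, in which the tool goes at most 62.5 mm and 10.7 degrees, less where a joint would pass 70% of its speed; a pose out of reach is approached as far as the arm can. A call with a gripper value outside its range is refused whole. The fingers move at their own pace and stop on an object; "force" is the grip in N (left out, the last holds). Time passes only in rows, so rows that repeat a pose let the fingers close. It gives the time, the measured TCP pose, the force, the opening and the grip force at its end, in the units of the state.
- read_state(): the state, without advancing time (a new reading comes with each control period).
- capture(name): name is "scene" or "top"; returns a dict with "image" (400x640x3 uint8, blue, green, red), "intrinsics" (3x3 intrinsics, pixels), "R" (3x3) and "t" (3): a world point X has camera coordinates R X + t. Camera axes: x right, y down, z forward; pixel columns grow to the right and rows downward; lengths in m; the calibration is good to about 2 mm. A picture is of the moment at which its call begins. There is no depth.
- close_job(): hands the job in; it is judged then, once.
The state is a dict: "t": time; "q": joint angles; "qd": joint speeds; "joint_efforts": joint torques, N m; "position": TCP position; "ee_rot": TCP orientation; "ft_force": force on the tool from outside, world axes, zero at the start; "wrist_torque": the same for the moment, N m; "width": opening from 0.0 (shut) to 1.0 (fully open); "grasp_force": force on a finger pad.
Only numpy, scipy, OpenCV 4.12 (cv2) and the standard library are available. Lean on these libraries where they do the work, as an engineer would, in place of code of your own. Each camera call takes 0.05 s, during which the arm holds its last target. There are 200 camera calls.

## Working session

There is one attempt and no reset: what is moved stays moved. The work goes in short steps, Python scripts to look and compute and a tool call to move; the robot and the scene stay as the last step left them, time stands still between calls to the robot, and variables do not carry over. Pictures are saved under pics/ and viewed, at most 12 in all, crops included, and the job is handed in when it is done.

Besides the shell and the picture viewer there is one more tool, called after "Call:" by a JSON object that holds its "op" and its "data", one argument or row to a line. servo_tool: Moves the arm, as the interface text tells. Its arguments: {"type":"object","properties":{"motion":{"type":"array","items":{"type":"array","items":{"type":"number"}}},"force":{"type":"number"}},"required":["motion"]}

```bash
mkdir -p pics; ls; python3 - <<'E'
from cell import *
import cv2,pickle
d={n:capture(n) for n in("scene","top")}
pickle.dump(d,open("c0.pkl","wb"))
for n in d: cv2.imwrite(f"pics/{n}0.png",d[n]["image"]);print(n,d[n]["intrinsics"],d[n]["R"],d[n]["t"])
s=read_state();print(s)
E
```

```text
pics
scene [[385.32658263   0.         321.73171791]
 [  0.         385.32658263 198.94674741]
 [  0.           0.           1.        ]] [[ 0.65616684  0.75453059 -0.01134309]
 [ 0.62744266 -0.55387437 -0.54730146]
 [-0.41923834  0.35200393 -0.83685868]] [-0.3812277  -0.2739972   1.42903024]
top [[510.63710303   0.         315.24217472]
 [  0.         510.63710303 199.92025616]
 [  0.           0.           1.        ]] [[-0.01293399 -0.99968895 -0.02132415]
 [-0.98189718  0.01672838 -0.18867458]
 [ 0.18897261  0.0184978  -0.98180812]] [0.03393402 0.55550303 1.71130541]
{'t': 0.1, 'q': array([-1.34568313e+00,  1.04626968e-01,  9.65454495e-02,  1.56387306e+00,
       -4.08690339e-06,  1.35305671e+00]), 'qd': array([ 0.00067656,  0.00011243,  0.00055821,  0.00151674, -0.0001332 ,
        0.00087328]), 'joint_efforts': array([ 6.69082321e-03, -5.58199954e+01,  5.04725575e+01,  1.28357174e-02,
       -2.19264339e-04,  6.00892776e-06]), 'position': array([ 0.25703171, -0.54184   ,  0.23060659]), 'ee_rot': array([ 9.75585009e-01,  2.19621391e-01, -4.17855706e-06, -5.79116610e-04]), 'ft_force': array([ 0.25778151,  0.51296303, -0.43885513]), 'wrist_torque': array([-0.04427777, -0.04020799,  0.01150066]), 'grasp_force': 0.0, 'width': 1.0001819073911333}
```

View pics/scene0.png

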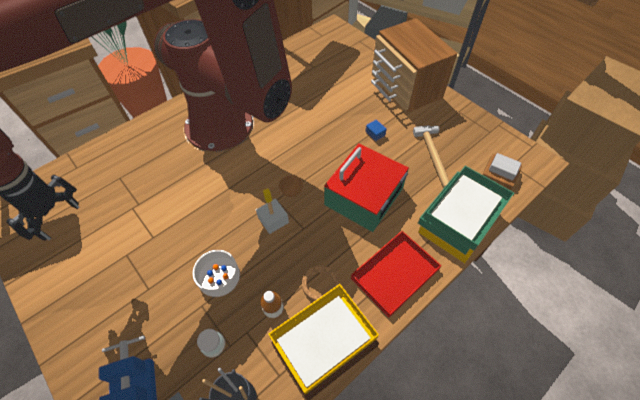

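View pics/top0.png

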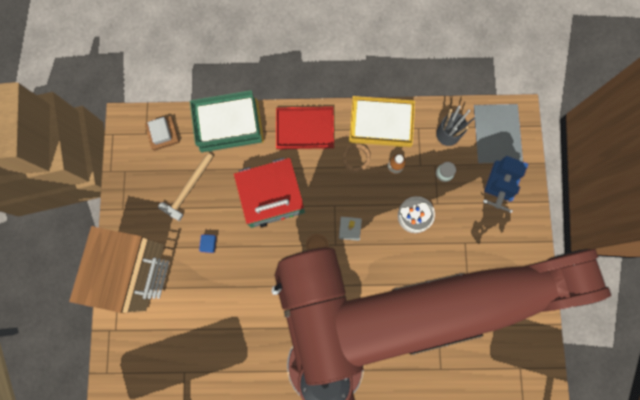

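The scene view shows the stick in its stand at (270,207), the pot with beads at (216,273), the polisher at (367,185) with its handle at (350,163), and the dish at (290,187). In the top view the stand is at (350,228), the pot at (417,214), the red lid at (268,190), and the handle at (272,207).

```bash
cat > h.py <<'E'
import numpy as np,cv2,pickle
from cell import *
def ray(c,uv):
    d=c["R"].T@np.linalg.inv(c["intrinsics"])@np.array([uv[0],uv[1],1.]); o=-c["R"].T@c["t"]; return o,d/np.linalg.norm(d)
def onz(c,uv,z):
    o,d=ray(c,uv); return o+d*(z-o[2])/d[2]
def proj(c,X):
    p=c["intrinsics"]@(c["R"]@np.array(X)+c["t"]); return p[:2]/p[2]
def tri(c1,u1,c2,u2):
    o1,d1=ray(c1,u1);o2,d2=ray(c2,u2)
    s=np.linalg.lstsq(np.c_[d1,-d2],o2-o1,rcond=None)[0]
    a,b=o1+d1*s[0],o2+d2*s[1]; return (a+b)/2,np.linalg.norm(a-b)
def blob(c,lo,hi,win):
    x0,y0,x1,y1=win; h=cv2.cvtColor(c["image"],cv2.COLOR_BGR2HSV); m=np.zeros(h.shape[:2],np.uint8)
    m[y0:y1,x0:x1]=cv2.inRange(h,np.array(lo),np.array(hi))[y0:y1,x0:x1]
    return m
def big(m): return max(cv2.findContours(m,0,cv2.CHAIN_APPROX_NONE)[0],key=cv2.contourArea)
def cen(m):
    y,x=np.nonzero(m); return np.array([x.mean(),y.mean()]),len(x)
E
python3 - <<'E'
from h import *
np.set_printoptions(precision=4,suppress=True)
d=pickle.load(open("c0.pkl","rb"));T,S=d["top"],d["scene"]
red=blob(T,(0,170,90),(8,255,255),(225,150,312,235))|blob(T,(172,170,90),(180,255,255),(225,150,312,235))
red=cv2.morphologyEx(red,cv2.MORPH_CLOSE,np.ones((13,13)))
r=cv2.minAreaRect(big(red));b=cv2.boxPoints(r)
P=np.array([onz(T,p,.108) for p in b]);print("lid",b,P,P.mean(0),[np.linalg.norm(P[i]-P[i-1]) for i in range(4)])
# pot: white rim
for c,w in((T,(390,190,445,240)),(S,(185,245,245,302))):
    m=blob(c,(0,0,125),(180,60,255),w); k=big(m); e=cv2.fitEllipse(cv2.convexHull(k)); 
    hull=cv2.convexHull(k).reshape(-1,2)
    X=np.array([onz(c,p,.05) for p in hull]); A=np.c_[2*X[:,:2],np.ones(len(X))]
    s=np.linalg.lstsq(A,(X[:,:2]**2).sum(1),rcond=None)[0]; print("pot",e,s[:2],np.sqrt(s[2]+s[0]**2+s[1]**2))
# stick grip
for c,w in((T,(335,212,368,245)),(S,(255,183,290,235))):
    m=blob(c,(18,150,90),(34,255,255),w); print("grip",cen(m),cv2.minAreaRect(big(m)))
E
python3 - <<'E'
from h import *
d=pickle.load(open("c0.pkl","rb"));T,S=d["top"],d["scene"]
f=lambda c,x,y,w,h,k:cv2.resize(c["image"][y:y+h,x:x+w],None,fx=k,fy=k,interpolation=cv2.INTER_CUBIC)
a=f(T,300,180,80,75,5);b=f(S,235,175,80,75,5);e=f(T,225,150,80,80,5)[:375];g=f(S,315,135,80,75,5)
cv2.imwrite("pics/crop.png",np.vstack([np.hstack([a,b]),np.hstack([e,g])])[:600] if 0 else cv2.resize(np.vstack([np.hstack([a,b]),np.hstack([e,g])]),(640,600)))
E
```

```text
lid [[232.5645 173.2321]
 [289.7106 157.3582]
 [303.4785 206.9226]
 [246.3324 222.7966]] [[0.6424 0.3039 0.108 ]
 [0.6944 0.1096 0.108 ]
 [0.5223 0.0642 0.108 ]
 [0.4718 0.2549 0.108 ]] [0.5827 0.1831 0.108 ] [np.float64(0.17746027645943135), np.float64(0.2011388938688483), np.float64(0.1780606535145911), np.float64(0.19728973767728397)]
pot ((415.90179443359375, 215.40969848632812), (33.42909622192383, 36.97802734375), 79.84436798095703) [ 0.4975 -0.3187] 0.06071150079460918
pot ((215.54635620117188, 272.4942626953125), (45.515018463134766, 46.47275161743164), 23.86301040649414) [ 0.5124 -0.3252] 0.06561126170719005
grip (array([351., 224.]), 13) ((351.0, 224.0), (4.0, 2.0), 90.0)
grip (array([267.0198, 194.9109]), 101) ((267.01922607421875, 195.09616088867188), (13.924245834350586, 7.452413558959961), 78.69007110595703)
```

View pics/crop.png

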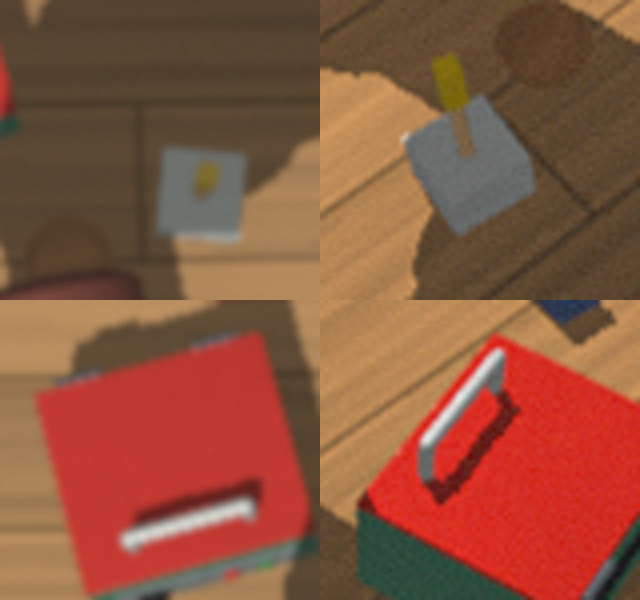

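The crops show the stand's top face centred near top (350.5,228), with the shaft entering it at scene (271,213). The grip is at top (352,225) and scene (267,195). The handle ends are at top (257.5,210) and (287,202), and scene (342,170) and (360,148).

```bash
python3 - <<'E'
from h import *
np.set_printoptions(precision=4,suppress=True)
d=pickle.load(open("c0.pkl","rb"));T,S=d["top"],d["scene"]
print("handle",tri(T,(257.5,210.2),S,(342,170)),tri(T,(287,202),S,(360,148)))
c=np.array([.5827,.1831]);y=np.deg2rad(15.1);print("pred ends",[c-.06*np.array([np.cos(y),np.sin(y)])+s*.05*np.array([-np.sin(y),np.cos(y)]) for s in(1,-1)])
print("hole",onz(T,(350.5,228),.05),onz(S,(271.2,213),.05),tri(T,(350.5,228),S,(271.2,213)))
print("grip",tri(T,(351.75,224.75),S,(267.2,195.2)))
m=blob(T,(0,0,90),(180,70,255),(335,212,366,243));m=cv2.morphologyEx(m,cv2.MORPH_CLOSE,np.ones((9,9)))
r=cv2.minAreaRect(big(m));b=cv2.boxPoints(r);P=np.array([onz(T,p,.05) for p in b]);print("stand",r,P,P.mean(0))
# beads saturation centroid
for c,w in((T,(400,200,432,230)),(S,(198,255,236,290))):
    m=blob(c,(0,120,60),(180,255,255),w);print("beads",onz(c,cen(m)[0],.015))
print("dish",onz(T,(316,241),.02),"bottle",onz(T,(397,160),.1),"rp",[proj(T,X) for X in((.4975,-.3187,0.05),)])
f=lambda c,x,y:cv2.resize(c["image"][y:y+28,x:x+28],(392,392),interpolation=cv2.INTER_CUBIC)
cv2.imwrite("pics/grip.png",cv2.convertScaleAbs(np.hstack([f(T,337,212),f(S,253,180)]),alpha=1.5))
E
```

```text
handle (array([0.5041, 0.1952, 0.0655]), np.float64(0.06505870544589744)) (array([0.5386, 0.1368, 0.225 ]), np.float64(0.06605309225238298))
pred ends [array([0.5117, 0.2157]), array([0.5378, 0.1192])]
hole [ 0.4567 -0.0937  0.05  ] [ 0.4619 -0.0972  0.05  ] (array([ 0.4576, -0.0945,  0.042 ]), np.float64(0.0010084056588894267))
grip (array([ 0.4557, -0.0937,  0.136 ]), np.float64(5.029155256243041e-05))
stand ((349.72772216796875, 228.22276306152344), (21.990324020385742, 23.18436622619629), 5.710593223571777) [[ 0.4208 -0.0489  0.05  ]
 [ 0.5003 -0.0585  0.05  ]
 [ 0.4914 -0.1334  0.05  ]
 [ 0.4122 -0.1232  0.05  ]] [ 0.4562 -0.091   0.05  ]
beads [ 0.4948 -0.3242  0.015 ]
beads [ 0.4975 -0.322   0.015 ]
dish [0.4172 0.0255 0.02  ] bottle [ 0.6805 -0.2552  0.1   ] rp [array([415.9014, 215.1618])]
```

View pics/grip.png

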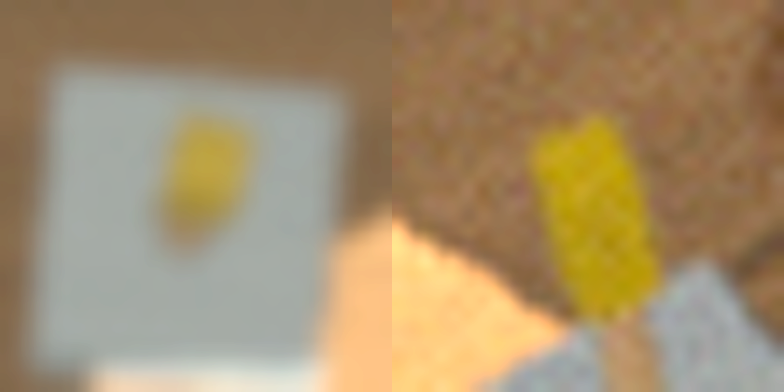

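The grip's top edge runs from (185,110) to (258,119) in the top crop. In the scene crop its top face has corners at about (532,150), (603,117) and (628,165). I had swapped the handle ends between views, so I'll redo that.

```bash
python3 - <<'E'
from h import *
from scipy.spatial.transform import Rotation as R
np.set_printoptions(precision=4,suppress=True)
d=pickle.load(open("c0.pkl","rb"));T,S=d["top"],d["scene"]
print("handle",tri(T,(257.5,210.2),S,(360,148)),tri(T,(287,202),S,(342,170)))
g=lambda p,o:(o[0]+(p[0])/14,o[1]+p[1]/14)
for c,o,ps in((T,(337,212),[(185,110),(258,119),(243,195)]),(S,(253,180),[(140,150),(211,117),(236,165)])):
    P=[onz(c,g(p,o),.16)[:2] for p in ps]
    for a,b in zip(P,P[1:]): print(np.linalg.norm(b-a),np.rad2deg(np.arctan2(*(b-a)[::-1])))
s=read_state();M=R.from_quat(s["ee_rot"]).as_matrix();print(M)
E
```

```text
handle (array([0.5088, 0.2152, 0.1461]), np.float64(0.00562429509723073)) (array([0.5341, 0.1184, 0.1454]), np.float64(0.004616834220961193))
0.016838740693218 -98.04708539378375
0.017957522717943906 167.3985084356779
0.01563197429298553 79.18610179108454
0.013000811862438956 -14.29613798504161
[[ 0.9035  0.4285 -0.0003]
 [ 0.4285 -0.9035  0.0011]
 [ 0.0002 -0.0011 -1.    ]]
```

Call:
{"op": "servo_tool", "data": {
  "motion": [
    [-1,0.037,-0.032,0,0,0,-0.093],
    [-1,0.074,-0.064,0,0,0,-0.185],
    [-1,0.112,-0.096,0,0,0,-0.278],
    [-1,0.149,-0.128,0,0,0,-0.371],
    [-1,0.186,-0.16,0,0,0,-0.463],
    [-1,0.223,-0.192,0,0,0,-0.556],
    [-1,0.26,-0.224,0,0,0,-0.649],
    [-1,0.297,-0.256,0,0,0,-0.741],
    [-1,0.335,-0.288,0,0,0,-0.834],
    [-1,0.372,-0.3195,0,0,0,-0.927],
    [-1,0.372,-0.3195,0,0,0,-0.927],
    [-1,0.372,-0.3195,0,0,0,-0.927]
  ]
}}

```text
t: 1.6
position: [0.4561, -0.0942, 0.231]
ee_rot: [0.775, 0.633, -0.0, -0.0]
ft_force: [0.6, -0.1, -0.3]
width: 1.0
grasp_force: 0.0
```

```bash
python3 - <<'E'
from h import *
from scipy.spatial.transform import Rotation as R
s=read_state();M=R.from_quat(s["ee_rot"]).as_matrix();print(s["position"],M,s["q"],s["t"])
print("to stick",M.T@(np.array([.4562,-.0938,.119])-s["position"]))
d={n:capture(n) for n in("scene","top")};pickle.dump(d,open("c1.pkl","wb"))
f=lambda c,x,y,w,h,k:cv2.resize(c["image"][y:y+h,x:x+w],None,fx=k,fy=k)
cv2.imwrite("pics/c1.png",np.hstack([f(d["scene"],180,130,130,170,3),f(d["top"],310,170,130,170,3)]))
E
```

```text
[ 0.45611911 -0.09421699  0.23102219] [[ 1.99748591e-01  9.79847019e-01 -5.66359555e-04]
 [ 9.79847144e-01 -1.99748712e-01 -1.65415734e-04]
 [-2.75211705e-04 -5.21904233e-04 -9.99999826e-01]] [-4.85403081e-01 -3.07442521e-01 -2.89392622e-01  1.58926999e+00
 -4.10551570e-04  1.28649475e+00] 1.6
to stick [4.55570682e-04 5.44299227e-05 1.12022061e-01]
```

View pics/c1.png

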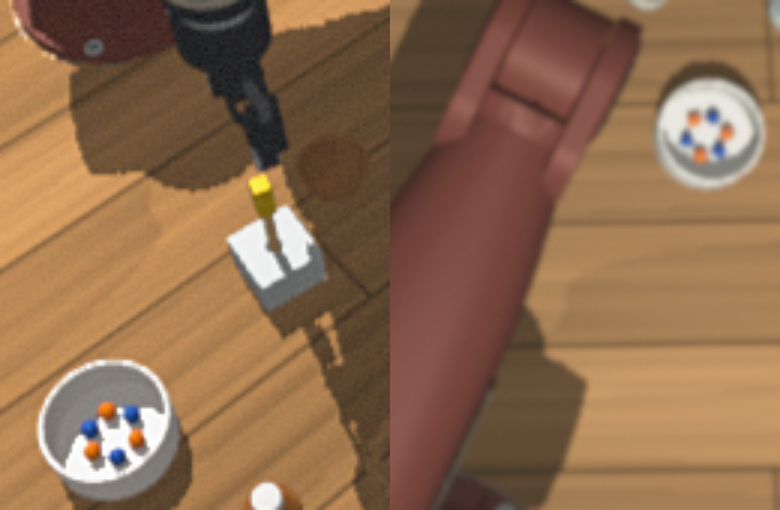

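The stick is directly under the open fingers, and the pot with its six beads is clearly lit. I'll go down and grip.

Call:
{"op": "servo_tool", "data": {
  "motion": [
    [-1,0,0,0.03,0,0,0],
    [-1,0,0,0.06,0,0,0],
    [-1,0,0,0.09,0,0,0],
    [-1,0,0,0.11,0,0,0],
    [-1,0,0,0.11,0,0,0],
    [0.3,0,0,0.11,0,0,0],
    [1,0,0,0.11,0,0,0],
    [1,0,0,0.11,0,0,0],
    [1,0,0,0.11,0,0,0],
    [1,0,0,0.11,0,0,0],
    [1,0,0,0.11,0,0,0],
    [1,0,0,0.11,0,0,0]
  ],
  "force": 50
}}

```text
t: 3.2
position: [0.4567, -0.0943, 0.1218]
ee_rot: [0.774, 0.633, 0.0, 0.001]
ft_force: [0.7, 0.3, 5.7]
width: 0.205
grasp_force: 49.4
```

```bash
python3 - <<'E'
from h import *
np.set_printoptions(precision=4,suppress=True)
s=read_state();print(s["position"],s["width"],s["grasp_force"],s["ft_force"],s["wrist_torque"])
d=pickle.load(open("c1.pkl","rb"))
for c,w in((d["top"],(390,190,445,240)),(d["scene"],(185,245,245,302))):
    m=blob(c,(0,120,60),(180,255,255),(w[0]+8,w[1]+8,w[2]-8,w[3]-8)); n,l,st,ce=cv2.connectedComponentsWithStats(m)
    B=np.array([onz(c,ce[i],.015) for i in range(1,n) if st[i,4]>3]);print(len(B),B[:,:2].mean(0),B)
    m=blob(c,(0,0,110),(180,60,255),w);k=cv2.convexHull(big(m)).reshape(-1,2);X=np.array([onz(c,p,.05) for p in k])
    s=np.linalg.lstsq(np.c_[2*X[:,:2],np.ones(len(X))],(X[:,:2]**2).sum(1),rcond=None)[0];print("pot",s[:2],np.sqrt(s[2]+s[0]**2+s[1]**2))
E
```

```text
[ 0.4567 -0.0943  0.1218] 0.2048005358985617 49.411654472351074 [0.658  0.343  5.7442] [-0.0163 -0.0323 -0.0164]
10 [ 0.5044 -0.3242] [[ 0.5549 -0.267   0.015 ]
 [ 0.5495 -0.3908  0.015 ]
 [ 0.5247 -0.3085  0.015 ]
 [ 0.527  -0.3307  0.015 ]
 [ 0.5075 -0.3465  0.015 ]
 [ 0.4998 -0.2987  0.015 ]
 [ 0.4599 -0.3833  0.015 ]
 [ 0.4858 -0.3358  0.015 ]
 [ 0.4808 -0.3138  0.015 ]
 [ 0.4545 -0.2666  0.015 ]]
pot [ 0.5028 -0.3189] 0.06405041718261384
10 [ 0.499  -0.3251] [[ 0.4155 -0.3418  0.015 ]
 [ 0.4864 -0.2545  0.015 ]
 [ 0.4791 -0.3159  0.015 ]
 [ 0.4977 -0.2998  0.015 ]
 [ 0.4837 -0.3383  0.015 ]
 [ 0.5217 -0.3101  0.015 ]
 [ 0.5042 -0.3483  0.015 ]
 [ 0.5013 -0.3929  0.015 ]
 [ 0.5247 -0.3339  0.015 ]
 [ 0.5757 -0.3158  0.015 ]]
pot [ 0.5134 -0.3251] 0.06614570067728903
```

The stick is held: the opening is 17.4 mm for an 18 mm grip. The pot centre is about (0.503, -0.322). I'll lift straight out, carry the stick over the pot and check it.

Call:
{"op": "servo_tool", "data": {
  "motion": [
    [1,0,0,-0.02,0,0,0],
    [1,0,0,-0.04,0,0,0],
    [1,0,0,-0.06,0,0,0],
    [1,0,0,-0.08,0,0,0],
    [1,-0.03,0.013,-0.08,0,0,0],
    [1,-0.06,0.026,-0.08,0,0,0],
    [1,-0.1,0.042,-0.08,0,0,0],
    [1,-0.14,0.059,-0.08,0,0,0],
    [1,-0.18,0.076,-0.08,0,0,0],
    [1,-0.214,0.091,-0.08,0,0,0],
    [1,-0.214,0.091,-0.08,0,0,0],
    [1,-0.214,0.091,-0.08,0,0,0]
  ]
}}

```text
t: 4.7
position: [0.5027, -0.3217, 0.2019]
ee_rot: [0.775, 0.633, 0.0, -0.0]
ft_force: [0.2, 1.0, -0.7]
width: 0.208
grasp_force: 49.2
```

```bash
python3 - <<'E'
from h import *
s=read_state();print(s["position"],s["width"],s["grasp_force"],s["ft_force"],s["t"])
d={n:capture(n) for n in("scene","top")};pickle.dump(d,open("c2.pkl","wb"))
f=lambda c,x,y,w,h,k:cv2.resize(c["image"][y:y+h,x:x+w],None,fx=k,fy=k)
cv2.imwrite("pics/c2.png",np.hstack([f(d["scene"],170,180,130,130,3),f(d["top"],330,150,130,130,3)]))
p=s["position"];
for z in(.02,-.04,-.093): print([proj(d[n],p+[0,0,z]) for n in d])
E
```

```text
[ 0.5027384  -0.32168415  0.20189361] 0.20775108898666947 49.218395948410034 [ 0.17411903  1.02631847 -0.72869234] 4.7
[array([197.42228491, 240.09426372]), array([426.33474058, 204.6373704 ])]
[array([204.13058697, 251.0141161 ]), array([422.74577745, 207.98983895])]
[array([209.50357537, 259.76032932]), array([419.78322228, 210.75717667])]
```

View pics/c2.png

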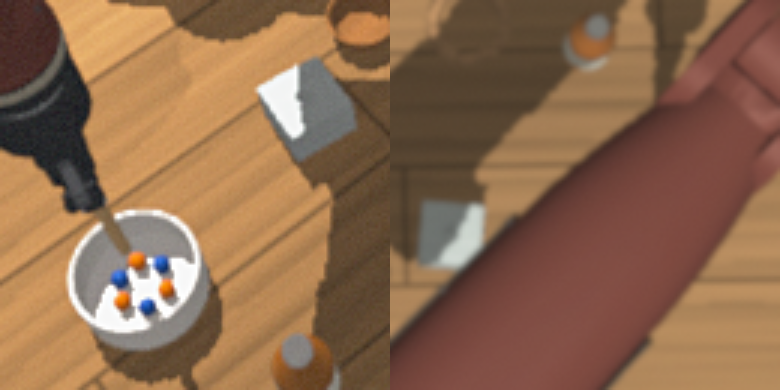

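The foot shows at scene (213,265) against a predicted (211,263), so the stick hangs straight above the pot's middle. I'll lower it inside the bead ring and start stirring.

Call:
{"op": "servo_tool", "data": {
  "motion": [
    [1,0,0,0.03,0,0,0],
    [1,0,0,0.055,0,0,0],
    [1,0,0,0.077,0,0,0],
    [1,0,0,0.077,0,0,0],
    [1,0,0.013,0.077,0,0,0],
    [1,0,0.026,0.077,0,0,0],
    [1,0.013,0.0225,0.077,0,0,0],
    [1,0.0225,0.013,0.077,0,0,0],
    [1,0.026,0,0.077,0,0,0],
    [1,0.0225,-0.013,0.077,0,0,0],
    [1,0.013,-0.0225,0.077,0,0,0],
    [1,0,-0.026,0.077,0,0,0]
  ]
}}

```text
t: 6.3
position: [0.4767, -0.3175, 0.1247]
ee_rot: [0.775, 0.633, -0.0, 0.0]
ft_force: [-0.3, -0.2, -0.3]
width: 0.205
grasp_force: 49.3
```

```bash
python3 - <<'E'
from h import *
s=read_state();print(s["position"],s["width"],s["grasp_force"],s["ft_force"],s["t"])
E
```

```text
[ 0.47666033 -0.31753441  0.12471012] 0.20498481853368042 49.25878286361694 [-0.29523553 -0.23228624 -0.30135552] 6.3
```

Call:
{"op": "servo_tool", "data": {
  "motion": [
    [1,-0.013,0.0035,0,0,0,0],
    [1,-0.0225,0.013,0,0,0,0],
    [1,-0.026,0.026,0,0,0,0],
    [1,-0.0225,0.039,0,0,0,0],
    [1,-0.013,0.0485,0,0,0,0],
    [1,0,0.052,0,0,0,0],
    [1,0.013,0.0485,0,0,0,0],
    [1,0.0225,0.039,0,0,0,0],
    [1,0.026,0.026,0,0,0,0],
    [1,0.0225,0.013,0,0,0,0],
    [1,0.013,0.0035,0,0,0,0],
    [1,0,0,0,0,0,0]
  ]
}}

```text
t: 7.8
position: [0.4766, -0.3176, 0.1245]
ee_rot: [0.775, 0.632, -0.0, 0.0]
ft_force: [0.2, -0.0, -0.4]
width: 0.207
grasp_force: 49.2
```

Call:
{"op": "servo_tool", "data": {
  "motion": [
    [1,-0.013,0.0035,0,0,0,0],
    [1,-0.0225,0.013,0,0,0,0],
    [1,-0.026,0.026,0,0,0,0],
    [1,-0.0225,0.039,0,0,0,0],
    [1,-0.013,0.0485,0,0,0,0],
    [1,0,0.052,0,0,0,0],
    [1,0.013,0.0485,0,0,0,0],
    [1,0.0225,0.039,0,0,0,0],
    [1,0.026,0.026,0,0,0,0],
    [1,0.0225,0.013,0,0,0,0],
    [1,0.013,0.0035,0,0,0,0],
    [1,0,0,0,0,0,0]
  ]
}}

```text
t: 9.3
position: [0.4766, -0.3176, 0.1245]
ee_rot: [0.775, 0.632, -0.0, 0.0]
ft_force: [0.5, -0.2, -0.3]
width: 0.203
grasp_force: 49.2
```

```bash
python3 - <<'E'
from h import *
s=read_state();print(s["position"],s["width"],s["grasp_force"],s["ft_force"],s["t"])
d={n:capture(n) for n in("scene","top")};pickle.dump(d,open("c3.pkl","wb"))
cv2.imwrite("pics/c3.png",cv2.resize(d["scene"]["image"][215:315,165:265],None,fx=5,fy=5))
E
```

```text
[ 0.47659868 -0.31755104  0.12452701] 0.20349020025717063 49.18727517127991 [ 0.53910846 -0.15557959 -0.29866317] 9.3
```

View pics/c3.png

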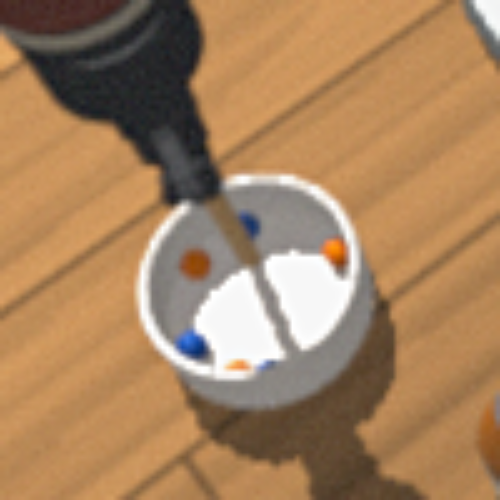

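All six beads are pushed out against the wall and still in the pot. The stick is clear at scene (215,265). I'll lift it and return to exactly above the hole.

Call:
{"op": "servo_tool", "data": {
  "motion": [
    [1,0,0.013,0,0,0,0],
    [1,0,0.026,0,0,0,0],
    [1,0,0.026,-0.03,0,0,0],
    [1,0,0.026,-0.06,0,0,0],
    [1,0,0.026,-0.077,0,0,0],
    [1,0.05,0.005,-0.077,0,0,0],
    [1,0.1,-0.016,-0.077,0,0,0],
    [1,0.15,-0.038,-0.077,0,0,0],
    [1,0.19,-0.055,-0.077,0,0,0],
    [1,0.214,-0.065,-0.077,0,0,0],
    [1,0.214,-0.065,-0.077,0,0,0],
    [1,0.214,-0.065,-0.077,0,0,0]
  ]
}}

```text
t: 10.9
position: [0.4565, -0.0946, 0.2011]
ee_rot: [0.775, 0.633, -0.0, 0.0]
ft_force: [-0.7, 0.3, -0.2]
width: 0.207
grasp_force: 49.3
```

```bash
python3 - <<'E'
from h import *
from scipy.spatial.transform import Rotation as R
s=read_state();print(s["position"],s["width"],s["grasp_force"],s["ft_force"],s["t"])
M=R.from_quat(s["ee_rot"]).as_matrix();print(M.T@(np.array([.4567,-.0943,.1225])-s["position"]))
d={n:capture(n) for n in("scene","top")};pickle.dump(d,open("c4.pkl","wb"))
c=d["scene"];p=s["position"]
cv2.imwrite("pics/c4.png",cv2.resize(c["image"][160:245,225:325],None,fx=6,fy=6,interpolation=cv2.INTER_CUBIC))
for z in(-.02,-.06,-.112): print((proj(c,p+[0,0,z])-[225,160])*6+3)
E
```

```text
[ 0.45653058 -0.09459256  0.20112164] 0.20693574997630418 49.29399311542511 [-0.72306519  0.2654172  -0.18528008] 10.9
[0.00033783 0.00010347 0.07862157]
[242.78892935 161.38517018]
[254.25085985 210.30073978]
[268.13592443 269.55741061]
```

View pics/c4.png

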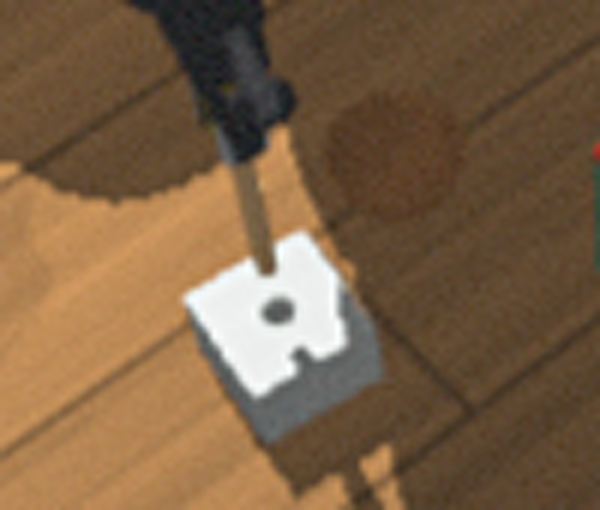

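The foot is at crop (267,272) as predicted, and its downward extension meets the hole at (278,311). I'll insert it.

Call:
{"op": "servo_tool", "data": {
  "motion": [
    [1,0.0003,0,0.015,0,0,0],
    [1,0.0003,0,0.03,0,0,0],
    [1,0.0003,0,0.038,0,0,0],
    [1,0.0003,0,0.044,0,0,0],
    [1,0.0003,0,0.05,0,0,0],
    [1,0.0003,0,0.05,0,0,0]
  ]
}}

```text
t: 11.75
position: [0.4563, -0.0937, 0.151]
ee_rot: [0.774, 0.633, -0.0, -0.0]
ft_force: [-0.1, -0.6, -0.3]
width: 0.203
grasp_force: 49.3
```

No contact force, and the foot is 11 mm into the hole. I'll go the rest of the way.

Call:
{"op": "servo_tool", "data": {
  "motion": [
    [1,0,0,0.01,0,0,0],
    [1,0,0,0.02,0,0,0],
    [1,0,0,0.028,0,0,0],
    [1,0,0,0.028,0,0,0]
  ]
}}

```text
t: 12.25
position: [0.4561, -0.0937, 0.1227]
ee_rot: [0.774, 0.633, -0.0, -0.0]
ft_force: [-0.5, 0.4, -0.5]
width: 0.202
grasp_force: 49.3
```

Call:
{"op": "servo_tool", "data": {
  "motion": [
    [0.3,0,0,0,0,0,0],
    [-0.5,0,0,0,0,0,0],
    [-1,0,0,0,0,0,0],
    [-1,0,0,0,0,0,0],
    [-1,0,0,0,0,0,0],
    [-1,0,0,0,0,0,0],
    [-1,0,0,-0.02,0,0,0],
    [-1,0,0,-0.05,0,0,0],
    [-1,0,0,-0.08,0,0,0],
    [-1,0,0,-0.11,0,0,0],
    [-1,0,0,-0.13,0,0,0],
    [-1,0,0,-0.13,0,0,0]
  ]
}}

```text
t: 13.75
position: [0.4572, -0.0942, 0.2559]
ee_rot: [0.774, 0.633, 0.001, 0.002]
ft_force: [0.7, -0.7, -0.7]
width: 0.998
grasp_force: 0.0
```

```bash
python3 - <<'E'
from h import *
from scipy.spatial.transform import Rotation as R
s=read_state();print(s["position"],s["width"],s["grasp_force"],s["t"])
M=R.from_quat(s["ee_rot"]).as_matrix();yt=M[:,1];print(np.rad2deg(np.arctan2(yt[1],yt[0])))
print("to handle",M.T@(np.array([.523,.167,.23])-s["position"]))
d={n:capture(n) for n in("scene","top")};pickle.dump(d,open("c5.pkl","wb"))
c=d["scene"]
cv2.imwrite("pics/c5.png",cv2.resize(c["image"][130:300,180:420],None,fx=3,fy=3,interpolation=cv2.INTER_CUBIC))
m=blob(c,(18,150,90),(34,255,255),(255,180,290,235));print(cen(m)[0],proj(c,(.4565,-.094,.137)))
E
```

```text
[ 0.45722947 -0.0942307   0.25588679] 0.9983746059959232 0.0 13.75
-11.514438637247746
to handle [0.26913198 0.01220612 0.02561947]
[267.07843137 194.40196078] [267.22739376 195.23962094]
```

View pics/c5.png

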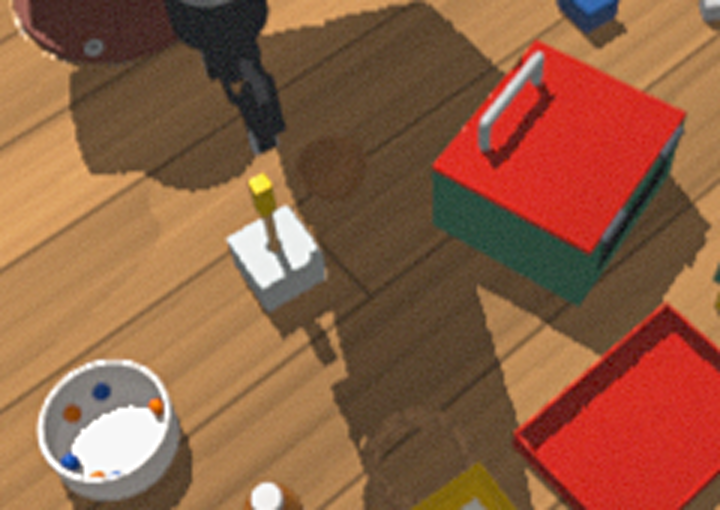

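The stick is back where it started: grip blob at (267,194), as at the start. All six beads are in the pot. I'll move over the handle.

Call:
{"op": "servo_tool", "data": {
  "motion": [
    [-1,0.034,0.0015,0.003,0,0,-0.058],
    [-1,0.067,0.003,0.006,0,0,-0.116],
    [-1,0.101,0.0045,0.009,0,0,-0.174],
    [-1,0.135,0.006,0.012,0,0,-0.232],
    [-1,0.168,0.0075,0.015,0,0,-0.29],
    [-1,0.202,0.009,0.018,0,0,-0.348],
    [-1,0.235,0.0105,0.022,0,0,-0.406],
    [-1,0.269,0.012,0.026,0,0,-0.464],
    [-1,0.269,0.012,0.026,0,0,-0.464],
    [-1,0.269,0.012,0.026,0,0,-0.464]
  ]
}}

```text
t: 15.1
position: [0.5214, 0.1671, 0.2265]
ee_rot: [0.608, 0.794, -0.001, -0.0]
ft_force: [-0.0, -0.2, 0.5]
width: 0.997
grasp_force: 0.0
```

```bash
python3 - <<'E'
from h import *
from scipy.spatial.transform import Rotation as R
s=read_state();print(s["position"],s["q"],s["t"])
M=R.from_quat(s["ee_rot"]).as_matrix();yt=M[:,1];print(M)
print("to handle",M.T@(np.array([.523,.167,.125])-s["position"]))
d={n:capture(n) for n in("scene","top")};c=d["scene"]
cv2.imwrite("pics/c6.png",cv2.resize(c["image"][100:240,290:430],None,fx=4,fy=4,interpolation=cv2.INTER_CUBIC))
E
```

```text
[0.52137312 0.16709707 0.22653182] [ 7.13880927e-02 -5.53849609e-02 -7.32686710e-02  1.55426893e+00
 -3.84958847e-04  1.37946409e+00] 15.1
[[-2.59708832e-01  9.65686060e-01 -1.32539745e-03]
 [ 9.65686962e-01  2.59708415e-01 -4.80720507e-04]
 [-1.20008220e-04 -1.40476640e-03 -9.99999006e-01]]
to handle [-0.00050407  0.00168848  0.10152961]
```

View pics/c6.png

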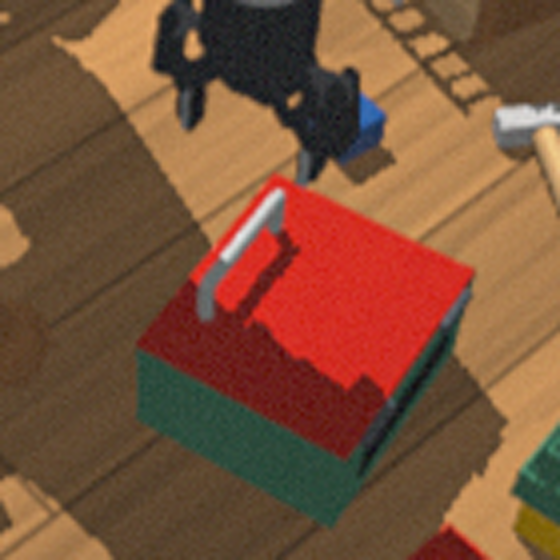

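The fingers straddle the bar, which runs from (205,290) to (275,200) in the crop. I'll go down and grip.

Call:
{"op": "servo_tool", "data": {
  "motion": [
    [-1,-0.0005,0.001,0.03,0,0,0],
    [-1,-0.0005,0.001,0.06,0,0,0],
    [-1,-0.0005,0.001,0.085,0,0,0],
    [-1,-0.0005,0.001,0.101,0,0,0],
    [-1,-0.0005,0.001,0.101,0,0,0],
    [0.3,-0.0005,0.001,0.101,0,0,0],
    [1,-0.0005,0.001,0.101,0,0,0],
    [1,-0.0005,0.001,0.101,0,0,0],
    [1,-0.0005,0.001,0.101,0,0,0],
    [1,-0.0005,0.001,0.101,0,0,0],
    [1,-0.0005,0.001,0.101,0,0,0],
    [1,-0.0005,0.001,0.101,0,0,0]
  ],
  "force": 40
}}

```text
t: 16.7
position: [0.5227, 0.1671, 0.1266]
ee_rot: [0.608, 0.794, -0.0, -0.0]
ft_force: [-4.0, -1.3, 5.4]
width: 0.122
grasp_force: 39.2
```

```bash
python3 - <<'E'
from h import *
from scipy.spatial.transform import Rotation as R
s=read_state();M=R.from_quat(s["ee_rot"]).as_matrix();print(s["position"],s["width"],s["grasp_force"],s["ft_force"],s["wrist_torque"]);print(M)
y=np.deg2rad(15.1);a=np.array([np.cos(y),np.sin(y),0]);z=np.array([0,0,1])
f=lambda t:(-a*.150*np.cos(t)+a*.043*np.sin(t))+z*(.043*np.cos(t)+.150*np.sin(t))
for deg in np.arange(5,55,5): print(deg,np.round(M.T@(f(np.deg2rad(deg))-f(0)),4))
E
```

```text
[0.52269048 0.16708719 0.12663907] 0.12206204086187969 39.24174606800079 [-3.9738302  -1.33436042  5.38445033] [-0.24882737  0.91897969 -0.03100188]
[[-2.59972268e-01  9.65616029e-01 -3.21402656e-04]
 [ 9.65616045e-01  2.59972151e-01 -3.65351775e-04]
 [-2.69233791e-04 -4.05332892e-04 -9.99999882e-01]]
5 [-0.      0.0043 -0.0129]
10 [-0.      0.0097 -0.0254]
15 [-0.      0.0162 -0.0374]
20 [-0.      0.0237 -0.0487]
25 [ 0.      0.0322 -0.0594]
30 [ 0.      0.0416 -0.0693]
35 [ 0.      0.0518 -0.0783]
40 [ 0.      0.0627 -0.0864]
45 [ 0.      0.0743 -0.0935]
50 [ 0.      0.0865 -0.0996]
```

Call:
{"op": "servo_tool", "data": {
  "motion": [
    [1,0,0.002,-0.0065,0,0,0],
    [1,0,0.0043,-0.0129,0,0,0],
    [1,0,0.007,-0.0192,0,0,0],
    [1,0,0.0097,-0.0254,0,0,0],
    [1,0,0.0129,-0.0315,0,0,0],
    [1,0,0.0162,-0.0374,0,0,0],
    [1,0,0.0199,-0.0431,0,0,0],
    [1,0,0.0237,-0.0487,0,0,0],
    [1,0,0.0279,-0.0541,0,0,0],
    [1,0,0.0322,-0.0594,0,0,0],
    [1,0,0.0322,-0.0594,0,0,0]
  ]
}}

```text
t: 18.08
position: [0.5528, 0.1751, 0.1869]
ee_rot: [0.608, 0.794, -0.001, -0.001]
ft_force: [-14.2, -5.7, 8.0]
width: 0.12
grasp_force: 39.6
```

```bash
python3 - <<'E'
from h import *
s=read_state();print(s["position"],s["width"],s["grasp_force"],s["ft_force"],s["wrist_torque"])
E
```

```text
[0.55280743 0.1751249  0.18692393] 0.12008890393884834 39.594422578811646 [-14.23712272  -5.72574623   8.00641133] [-1.25714766  3.05151668  0.03413526]
```

A radial push of about 17 N has built up, because my arc is slightly too tight. I'll ease outwards a little and read the force again.

Call:
{"op": "servo_tool", "data": {
  "motion": [
    [1,0,-0.0015,-0.001,0,0,0],
    [1,0,-0.0015,-0.001,0,0,0]
  ]
}}

```text
t: 18.32
position: [0.5526, 0.175, 0.1868]
ee_rot: [0.608, 0.794, -0.0, 0.0]
ft_force: [-3.6, -2.6, -1.0]
width: 0.123
grasp_force: 39.5
```

Call:
{"op": "servo_tool", "data": {
  "motion": [
    [1,0,0.0046,-0.0051,0,0,0],
    [1,0,0.0092,-0.0101,0,0,0],
    [1,0,0.0142,-0.0148,0,0,0],
    [1,0,0.0192,-0.0193,0,0,0],
    [1,0,0.0246,-0.0235,0,0,0],
    [1,0,0.0246,-0.0235,0,0,0]
  ]
}}

```text
t: 19.08
position: [0.5764, 0.1813, 0.2113]
ee_rot: [0.608, 0.794, -0.0, 0.0]
ft_force: [-6.9, -3.3, 4.4]
width: 0.119
grasp_force: 39.8
```

Call:
{"op": "servo_tool", "data": {
  "motion": [
    [1,0,0.0053,-0.0043,0,0,0],
    [1,0,0.0109,-0.0083,0,0,0],
    [1,0,0.0167,-0.012,0,0,0],
    [1,0,0.0227,-0.0153,0,0,0],
    [1,0,0.0288,-0.0185,0,0,0],
    [1,0,0.0288,-0.0185,0,0,0],
    [1,0,0.0288,-0.0185,0,0,0],
    [1,0,0.0288,-0.0185,0,0,0]
  ]
}}

```text
t: 20.08
position: [0.6046, 0.1888, 0.2301]
ee_rot: [0.608, 0.794, 0.0, 0.001]
ft_force: [-5.4, -4.0, 5.5]
width: 0.121
grasp_force: 39.9
```

```bash
python3 - <<'E'
from h import *
np.set_printoptions(precision=4,suppress=True)
s=read_state();p=s["position"];print(p,s["width"],s["grasp_force"],s["ft_force"],s["t"])
y=np.deg2rad(15.1);a=np.array([np.cos(y),np.sin(y),0]);dl=p-[.5227,.1671,.1266];X,Z=dl@a,dl[2]
# bar displacement from start position (-150,43) about hinge
A=np.rad2deg(np.arctan2(.043+Z,.150-X))-np.rad2deg(np.arctan2(.043,.150));print("angle",A,"radius",np.hypot(.043+Z,.15-X))
print("chord angle",2*np.rad2deg(np.arcsin(np.hypot(X,Z)/2/.15604)))
d={n:capture(n) for n in("scene","top")};pickle.dump(d,open("c7.pkl","wb"));c=d["scene"]
cv2.imwrite("pics/c7.png",np.hstack([cv2.resize(c["image"][90:240,170:430],None,fx=2,fy=2),cv2.resize(d["top"]["image"][110:260,220:350],None,fx=2,fy=2)]))
# expected lid front corners at 50 deg
for deg in(45,50,55):
    t=np.deg2rad(deg);h=np.array([.5827,.1831,.104])+a*.09;n=np.array([-a[1],a[0],0]);e=h-a*.18*np.cos(t)+np.array([0,0,.18*np.sin(t)])
    print(deg,[((proj(c,e+k*.1*n)-[170,90])*2).round(1) for k in(1,-1)],[((proj(d["top"],e+k*.1*n)-[220,110])*2+[520,0]).round(1) for k in(1,-1)])
E
```

```text
[0.6046 0.1888 0.2301] 0.12096794229387038 39.913305044174194 [-5.4388 -3.9659  5.4639] 20.075
angle 49.98674606732546 radius 0.16042561741316685
chord angle 50.76286080925412
45 [array([415.3,  63.1]), array([341.1, 154.8])] [array([551.2, 183.2]), array([675.1, 148.3])]
50 [array([423.3,  61. ]), array([348.8, 153.6])] [array([548.2, 174.8]), array([672.7, 139.8])]
55 [array([431.8,  59.7]), array([357.3, 153.3])] [array([545.1, 166. ]), array([670.2, 130.9])]
```

View pics/c7.png

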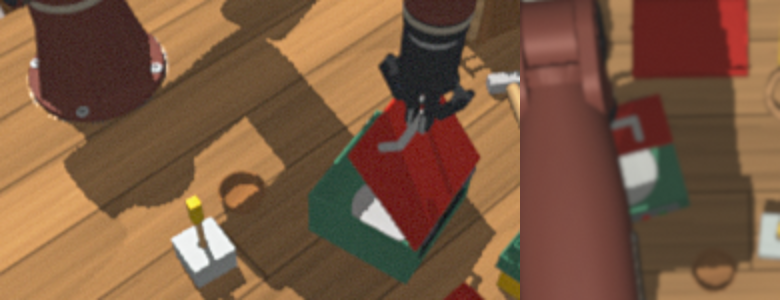

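The lid's free corner is at (349,153) in the crop, which is the 50 degree prediction, and the kinematics also give about 50 degrees. The stick stands in its hole. I'll hand in now.

```bash
python3 -c "
from cell import *
print(read_state()['qd']);print(close_job())"
```

```text
[-3.42316769e-05 -6.08511681e-04  4.06131993e-04 -3.73264241e-04
 -9.87461102e-05  6.26513038e-05]
the job is handed in; nothing more can be done
None
```

I stirred the beads two and a half turns and all six stayed in the pot, stood the stick back in its hole, and handed in with the lid held still at about 50 degrees; no verdict came back.

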